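# Fit a fresh cell into the meter's battery tray

### The job

Fit the fresh long battery cell from its rest into the battery tray: with its round nub still raised, slide its flat end under the hood against the spring contact, then, keeping the spring pushed in, press the nub end down until the two jaws snap over the cell and it lies level, its nub behind the stop, held by itself. Feel your way and do not force it: the contacts bend under a heavy push. Leave the other things on the bench where they are.

Things in the scene. Friction and masses are not known exactly. Their poses are not given: they have to be found in the camera images.
- cell: Battery cell: grey-sleeved metal cylinder, 33 mm diameter, body 88 mm long, plus a round nub (10 mm diameter) standing 3.5 mm out of one end; 0.18 to 0.30 kg. Origin at the middle of the 88 mm body, on the axis; x along the cylinder to the nub end. Starts level in the rest, axis 32 mm up. Gripped about 18 mm from its middle toward the flat end, the fingers stay clear of the jaws.
- cell_flat (a point): Centre of the cell's flat end face (no nub), 44 mm from the cell's origin along its -x.
- cell_nub (a point): Tip of the cell's nub, 47.5 mm from the cell's origin along its +x.
- rest: Cell rest fixed to the bench: grey plate 100 x 52 x 6 mm, two black V supports, each 7 mm long, centred 38 mm either side of the middle, 25 mm high, 18 mm to either side; the 69 mm between them are free for fingers down to the plate. Origin under the plate's centre, x along the cell, toward its nub.
- tray: Battery tray fixed to the bench: base plate x -86 to 80, y -35 to 35, 6 mm thick, with the bed (V supports, spring housing, jaws, stop) clamped on it up to 8 mm to either side along x (not measured, find by feel; other points: mid position). Origin on the bench; x from spring to nub end. Seated cell: axis at y = 0, 32 mm up, middle at x = 0 +-8. V supports at x -39.5 to -32.5, 31 to 39.
- spring_seat (a point): Tip of the free domed spring contact (9 mm radius) with the bed in mid position: tray x = -39, y = 0, z = 32 mm; up to 8 mm off, does not move with the spring. It pushes back with 2 N at once and 1 N more per mm; solid after 8 mm (10 N). A seated cell pushes it in 5 mm (7 N); 8 to 9 N, kept while lowering, takes the nub past the stop.
- jaw_left (a joint): Opening of the spring jaw on the tray's +y side, rad: 0 closed, about 0.1 when the cell's widest part passes, about 0.01 over a seated cell.
- jaw_right (a joint): The same for the jaw on the -y side.
- stopper: Rubber stopper, 29 mm wide, 24 mm high, loose bystander between rest and tray; origin under its centre.
- vial_loose: Small glass vial with a black cap, 23 mm wide, 43 mm high, loose bystander to the right; origin under its centre.
- hood_edge (a point): Lower front edge of the hood, bed in mid position: tray x = -41, z = 53.5 mm, hood 24 mm wide; behind it the spring housing, 36 mm wide, 57.5 mm high, x -72 to -50. With the nub raised 0.42 rad, a cell lowered with its flat end at tray x = -25, 32 mm high, is clear of hood, jaws, stop; it then slides to -x, and turns level about the centre of its flat end.
- stop_middle (a point): Contact face of the stop block (14 mm wide, 39 mm high) with the bed in mid position: tray x = 47.5 mm, y = 0, z = 32 mm; up to 8 mm off in x. The seated nub bears on it. All contact forces between cell and tray added up are about 20 N when seated; the contacts bend beyond 35 N while the nub is still above the stop, beyond 50 N at any time.
- jaws (a point): Midpoint between the beads of the two brass spring jaws, bed in mid position: tray x = 35, y = 0, z = 41.5 mm. Jaws 10 mm long in x, beads about 28 mm apart, tops 44 mm above the bench, leaves 21.5 mm either side of the middle. They first touch a cell whose axis there is 19 mm above its seat; pressing it through takes about 5 to 10 N down.

How it is judged:
By the outcome, as a careful person would: the job done as asked, in the order asked, and still so for the second after the job is handed in, with the robot touching nothing.
It also fails if it takes over 54 s, if anything falls off the work surface, if the arm or the gripper's body presses on something with over 40 N, if the wrist force passes 120 N, or if a joint passes its speed limit or range.

### The arm

A 6-joint arm with a two-finger parallel gripper is mounted at the origin on a cart in front of the work surface, level with it; the furniture and walls round the work are solid. World frame = base frame: x ahead of the robot, y to its left, z up, the work surface at z = 0. Lengths are in m, angles in degrees, forces in N, time in s.
With the tool pointing down it reaches from about 0.25 to 0.725 m from the base axis. Payload 9.7 kg.
Tool frame: the origin (TCP) lies at the very end of the fingers, on their centre line; the grasp point (between the pads) lies 19 mm behind it; z points along the fingers, y is the direction in which the jaws open and shut (so a half turn about z gives the same grasp; the last joint's range is limited). The gripper opens to 85 mm and grips with 20 to 120 N. Pads are 22 mm wide; open, the fingers measure 114 mm over their backs; the gripper's body (76 mm by 85 mm) begins 54 mm behind the grasp point. The pads swing forward as they close: fully open they stand 13 mm farther back than shut.
Start: joints at [73.453, 4.979, 10.078, 95.1, 0, 90], TCP at [0.157, 0.527, 0.231] pointing down, gripper open.
Joint ranges: [-179.16, 179.16], [-48.56, 103.87], [-65.8, 70.77], [-126.05, 130.52], [-82.76, 87.17], [-180, 180]. Speed limits (degrees/s): [127.2, 127.2, 147.25, 180, 180, 180].

### API

Orientations are given as [roll, pitch, yaw] about the fixed x, y, z axes, in that order (R = Rz(yaw) Ry(pitch) Rx(roll)).
In Python, from workcell import bot gives the robot as it stands.
- The arm moves only by the shell command python3 -m pendant 'ROWS' [FORCE]. ROWS is JSON, a list that holds one entry, the list of rows, each a list of 7 numbers: the shift along the tool's x, y, z in cm, then the turn, a rotation vector about the tool's x, y, z in rad, then the opening in per cent of the stroke, from 0 (shut) to 100 (fully open). In form: [[[dx, dy, dz, ax, ay, az, gripper], ...]]. A call has 1 to 5 rows; each row shifts and turns the pose as measured when the row begins, along the tool's axes as they then stand; what a row does not reach is not made up. A row lasts 1/12 s, in which the tool goes at most 41.7 mm and 7.16 degrees, less where a joint would pass 70% of its speed; a pose out of reach is approached as far as the arm can. A call with a gripper value outside its range is refused whole. The fingers move at their own pace and stop on an object; FORCE is the grip in N (left out, the last holds). Time passes only in rows, so rows that do not move let the fingers close. It gives the time, the measured TCP pose, the force and the opening at its end, in the units of the state.
- bot.get_obs(): the state, without advancing time (a new reading comes with each control period).
- bot.camera(name): name is "scene" or "top" or "wrist"; returns the picture (384x512x3 uint8, red, green, blue); there is no depth.
- bot.get_calibration(name): a dict with "intrinsics" (3x3 intrinsics, pixels), "pose" (4x4, takes a point from camera to world coordinates); the wrist camera has in their place "T_tool_cam" (4x4, takes a point from camera to tool coordinates, whose origin is the TCP and whose axes are the flange's). Camera axes: x right, y down, z forward; pixel columns grow to the right and rows downward; lengths in m; the calibration is good to about 2 mm. A picture is of the moment at which its call begins: read the wrist's pose just before it. get_calibration takes no time and is no camera call.
- bot.job_done(): hands the job in, once; it reports no verdict.
Trained networks look in the newest picture that a camera, given by its name, has taken for a name from the list of things; names that differ only in an ending like _2 or _b are one class to them, and where a whole thing is asked for, a point or a joint stands for the part that bears it (a point fixed in the world has none). Each returns a list of dicts, best first, with "confidence" (0 to 1); they miss things now and then, are a little off and sometimes report something else, mostly with a low value. They report only what shows in the picture. A call takes as long as a camera call.
- bot.masks_of(camera, thing): "pixels" (384x512 bool, what is visible of it) and "extent" ([left, top, right, bottom] in pixels, round what is visible of it).
- bot.mark_of(camera, thing): "uv" ([column, row] in pixels: a listed point, or the origin of a listed thing).
The state is a dict: "time": time; "q": joint angles; "qd": joint speeds; "joint_efforts": joint torques, N m; "ee_pos": TCP position; "tcp_rot": TCP orientation; "wrist_force": force on the tool from outside, world axes, zero at the start; "torque": the same for the moment, N m; "opening": finger opening in m.
Only numpy, scipy, OpenCV 4.12 (cv2) and the standard library are available. Lean on these libraries where they do the work, as an engineer would, in place of code of your own. Each camera call takes 0.05 s, during which the arm holds its last target. There are 200 camera calls.

## Working session

There is one attempt and no reset: what is moved stays moved. The work goes in short steps, Python scripts to look and compute and a shell command to move; the robot and the scene stay as the last step left them, time stands still between calls to the robot, and variables do not carry over. Pictures are saved under pics/ and viewed, about 8 in all and at most 12, crops included, and the job is handed in when it is done.

```bash
mkdir -p pics; ls
cat > h.py <<'E'
import numpy as np, cv2
from workcell import bot
from scipy.spatial.transform import Rotation as R
def save(cam,fn):
    o=bot.get_obs(); im=bot.camera(cam); cv2.imwrite('pics/'+fn,im[:,:,::-1]); return o,im
def cal(cam,o=None):
    c=bot.get_calibration(cam); K=np.array(c['intrinsics'])
    if cam=='wrist':
        T=np.eye(4);T[:3,:3]=R.from_euler('xyz',o['tcp_rot'],degrees=True).as_matrix();T[:3,3]=o['ee_pos']
        return K,T@np.array(c['T_tool_cam'])
    return K,np.array(c['pose'])
def onz(K,T,uv,z):
    d=T[:3,:3]@np.linalg.solve(K,[uv[0],uv[1],1]); return T[:3,3]+d*(z-T[2,3])/d[2]
def proj(K,T,p):
    q=T[:3,:3].T@(np.array(p)-T[:3,3]); q=K@q; return q[:2]/q[2]
E
python3 - <<'E'
from h import *
o=bot.get_obs(); print(o)
for cam in('top','scene'):
    _,im=save(cam,cam+'0.png'); K,T=cal(cam); print(cam,T[:3,3])
    for n,z in [('cell',.032),('cell_flat',.032),('cell_nub',.032),('rest',0),('tray',0),('spring_seat',.032),('stop_middle',.032),('jaws',.0415),('hood_edge',.0535),('stopper',0),('vial_loose',0)]:
        m=bot.mark_of(cam,n)
        for k in m[:2]: print(n,round(k['confidence'],2),np.round(k['uv'],1),np.round(onz(K,T,k['uv'],z),4))
E
```

```text
pics
{'time': 0.0, 'q': array([7.34537093e+01, 5.00991579e+00, 1.00329013e+01, 9.51008476e+01,
       6.86778609e-04, 9.00005872e+01]), 'qd': array([ 0.00560573,  0.04569824, -0.02006542,  0.05675716,  0.04319956,
       -0.04300629]), 'joint_efforts': array([-1.08900284e-03, -5.20381200e+01,  4.64808512e+01,  1.59188057e-02,
       -4.18628656e-05,  4.35396018e-06]), 'ee_pos': array([0.15655999, 0.52698584, 0.23058054]), 'tcp_rot': array([-1.79922138e+02, -6.85980026e-04,  1.63453121e+02]), 'wrist_force': array([ 0.31982108,  0.75332708, -0.3439708 ]), 'torque': array([-0.01882108,  0.01133928,  0.0523964 ]), 'opening': 0.08522352430533214}
top [ 0.4382711  -0.09751773  1.18999233]
cell 0.77 [300.2 213.6] [ 0.4935 -0.2187  0.032 ]
cell_flat 0.92 [294.  227.6] [ 0.4587 -0.2019  0.032 ]
cell_nub 0.64 [307.2 195. ] [ 0.5401 -0.2381  0.032 ]
rest 0.82 [297.5 213.7] [ 0.4949 -0.215   0.    ]
tray 0.7 [147.8 180.1] [0.5917 0.1713 0.    ]
spring_seat 0.64 [148.7 190.3] [0.5616 0.1617 0.032 ]
spring_seat 0.31 [301.8 212.4] [ 0.4964 -0.2228  0.032 ]
stop_middle 0.68 [144.7 155.7] [0.6503 0.1
[... 181 characters left out ...]
188.1] [ 0.5662 -0.0233  0.    ]
vial_loose 0.63 [368.1 217.2] [ 0.4813 -0.3978  0.    ]
scene [ 0.1837994  -0.53514172  0.70654948]
cell 0.62 [267.5 241.3] [ 0.5003 -0.2112  0.032 ]
cell 0.42 [326.1 310.9] [ 0.4777 -0.4019  0.032 ]
cell_flat 0.95 [251.1 248.7] [ 0.4606 -0.202   0.032 ]
cell_nub 0.69 [287.1 235.5] [ 0.5435 -0.2285  0.032 ]
tray 0.97 [204.  147.8] [0.5943 0.1632 0.    ]
tray 0.2 [250.5 245.7] [ 0.478  -0.1792  0.    ]
spring_seat 0.95 [193.4 147.2] [0.5551 0.153  0.032 ]
stop_middle 0.76 [213.1 129.8] [0.6415 0.1778 0.032 ]
jaws 0.75 [210.4 132.3] [0.6225 0.1639 0.0415]
hood_edge 0.94 [189.8 140.5] [0.5516 0.1602 0.0535]
vial_loose 0.62 [326.4 314.3] [ 0.4868 -0.4007  0.    ]
```

Run:
```python
import cv2,numpy as np
a=cv2.imread('pics/top0.png')[130:260,100:400]; b=cv2.imread('pics/scene0.png')[90:350,130:400]
a=cv2.resize(a,(800,347),interpolation=3); b=cv2.resize(b,(260,250))
b=cv2.resize(cv2.imread('pics/scene0.png')[110:270,160:380],(344,250),interpolation=3)
c=np.zeros((600,800,3),'uint8'); c[:347]=a; c[348:598,:344]=b; cv2.imwrite('pics/v1.png',c)
```

```text
(no output)
```

View pics/v1.png

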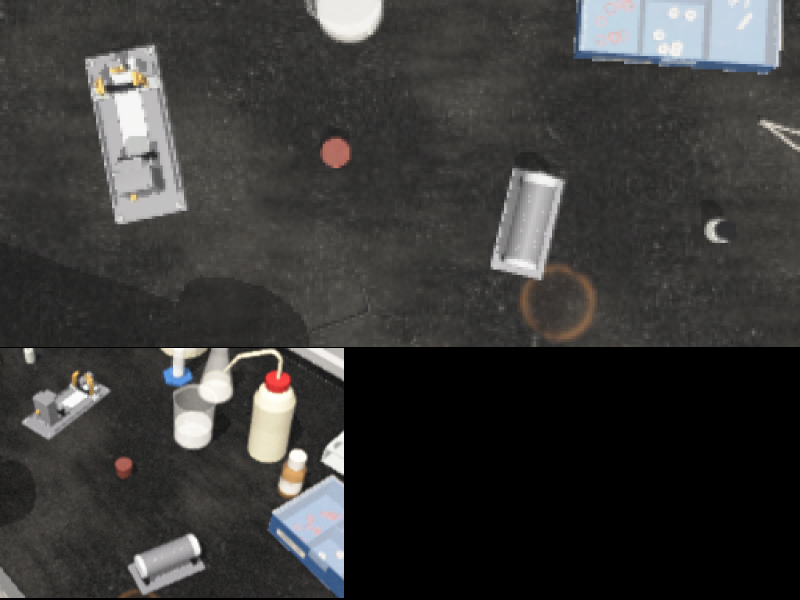

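The view shows the tray at left with its spring end toward the robot (crop about 135,180), the stopper at 335,150 and the cell in its rest at 530,220. The networks' marks agree with this. Next I'll move toward the tray and look from the wrist camera.

```bash
python3 -m pendant '[[[-3.4,-1.9,-0.5,0,0,0,100],[-3.4,-1.9,-0.5,0,0,0,100],[-3.4,-1.9,-0.5,0,0,0,100],[-3.4,-1.9,-0.5,0,0,0,100],[-3.4,-1.9,-0.5,0,0,-0.12,100]]]'; python3 -m pendant '[[[-3.4,-1.9,-0.5,0,0,-0.12,100],[-3.4,-1.9,-0.5,0,0,-0.12,100],[-3.4,-1.9,-0.5,0,0,-0.12,100],[-3.4,-1.9,-0.5,0,0,0,100],[-3.4,-1.9,-0.5,0,0,0,100]]]'; python3 -c "
from h import *
o=bot.get_obs();print(o['q'],o['ee_pos'],o['tcp_rot']);print(np.round(bot.get_calibration('wrist')['T_tool_cam'],3))"
```

```text
time: 1.62
ee_pos: [0.2899, 0.3898, 0.2537]
tcp_rot: [-179.8, -0.1, 170.2]
wrist_force: [0.5, 0.6, 0.1]
opening: 0.0853
time: 2.03
ee_pos: [0.4565, 0.3007, 0.281]
tcp_rot: [180.0, 0.1, -169.9]
wrist_force: [0.5, 1.3, 0.4]
opening: 0.0854
[3.33727137e+01 5.90111449e+00 1.66676387e+01 1.00695007e+02
 6.85801415e-04 2.32547973e+01] [0.45651156 0.30070617 0.28095433] [ 1.79971134e+02  6.54358585e-02 -1.69882100e+02]
[[-0.001 -0.966 -0.259  0.065]
 [ 1.    -0.001 -0.001  0.   ]
 [ 0.    -0.259  0.966 -0.142]
 [ 0.     0.     0.     1.   ]]
```

```bash
python3 -m pendant '[[[-1.8,-3.6,1.3,0,0,0,100],[-1.8,-3.6,1.3,0,0,0,100],[-1.8,-3.6,1.3,0,0,0,100],[-1.8,-3.6,1.3,0,0,0,100],[-1,-1.5,0.8,0,0,0,100]]]'; python3 -m pendant '[[[0,0,0,0,0,0,100],[0,0,0,0,0,0,100],[0,0,0,0,0,0,100]]]'
python3 - <<'E'
from h import *
o,im=save('wrist','w1.png'); K,T=cal('wrist',o); print(K[0,0],o['ee_pos'])
for n,z in [('tray',0),('spring_seat',.032),('stop_middle',.032),('jaws',.0415),('hood_edge',.0535)]:
    for k in bot.mark_of('wrist',n)[:2]: print(n,round(k['confidence'],2),np.round(k['uv'],1),np.round(onz(K,T,k['uv'],z),4))
E
```

```text
time: 2.45
ee_pos: [0.5696, 0.1586, 0.223]
tcp_rot: [179.9, 0.4, -169.9]
wrist_force: [-0.1, 1.1, 0.3]
opening: 0.0851
time: 2.7
ee_pos: [0.5711, 0.1544, 0.2198]
tcp_rot: [179.9, 0.1, -170.3]
wrist_force: [-0.5, -0.9, 0.1]
opening: 0.0856
273.33655155828586 [0.57113409 0.15443683 0.21984094]
tray 0.79 [253.6 185.7] [0.5927 0.1626 0.    ]
spring_seat 0.86 [253.8 163.6] [0.5578 0.1565 0.032 ]
stop_middle 0.84 [256.3 231.3] [0.6446 0.1748 0.032 ]
jaws 0.6 [255.2 222.2] [0.6288 0.1704 0.0415]
```

View pics/w1.png

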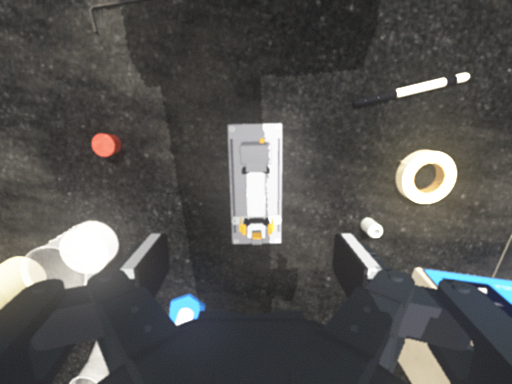

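Run:
```python
from h import *
from scipy.optimize import least_squares
o=bot.get_obs(); K,T=cal('wrist',o)
m=bot.masks_of('wrist','tray')[0]; px=m['pixels'].astype('uint8'); print(m['confidence'],m['extent'])
cnt=max(cv2.findContours(px,0,1)[0],key=cv2.contourArea); r=cv2.minAreaRect(cnt); print(r)
pts=np.array([onz(K,T,p[0],.006)[:2] for p in cnt]); r=cv2.minAreaRect((pts*1000).astype('float32')); print(r)
B=cv2.boxPoints(r); print(B)
im=cv2.imread('pics/w1.png')[110:260,200:310]; im=cv2.resize(im,None,fx=4,fy=4,interpolation=3)
def pose(c,yaw): return lambda p: np.array([c[0]+p[0]*np.cos(yaw)-p[1]*np.sin(yaw), c[1]+p[0]*np.sin(yaw)+p[1]*np.cos(yaw), p[2]])
u=np.array(r[0])/1000; s=r[1]; yaw=np.deg2rad(r[2] if s[0]>s[1] else r[2]-90)
if np.cos(yaw)<0: yaw+=np.pi
c=u+.003*np.array([np.cos(yaw),np.sin(yaw)]); print('tray',c,np.degrees(yaw))
f=pose(c,yaw)
P=[(-.086,-.035,.006),(-.086,.035,.006),(.08,.035,.006),(.08,-.035,.006)]
q=[(proj(K,T,f(p))-[200,110]+.5)*4 for p in P]; cv2.polylines(im,[np.int32(q)],True,(0,0,255),1)
for p,col in [((-.041,-.012,.0535),(0,255,0)),((-.041,.012,.0535),(0,255,0)),((.0475,0,.039),(255,0,0)),((-.072,.018,.0575),(255,0,255)),((-.072,-.018,.0575),(255,0,255)),((-.05,-.018,.0575),(255,0,255)),((.030,.0215,.044),(255,255,0)),((.040,.0215,.044),(255,255,0)),((.030,-.0215,.044),(255,255,0)),((.040,-.0215,.044),(255,255,0))]:
    cv2.circle(im,tuple(np.int32((proj(K,T,f(p))-[200,110]+.5)*4)),3,col,1)
cv2.imwrite('pics/v2.png',im)
```

```text
0.83 [224.3, 120.5, 286.1, 245.1]
((254.49996948242188, 184.0), (121.99998474121094, 54.99999237060547), 90.0)
((593.99560546875, 166.0795440673828), (168.78172302246094, 71.70232391357422), 11.495781898498535)
[[504.1527  184.39278]
 [518.4426  114.12883]
 [683.8385  147.76631]
 [669.5486  218.03026]]
tray [0.59693542 0.16667743] 11.495781898498535
```

View pics/v2.png

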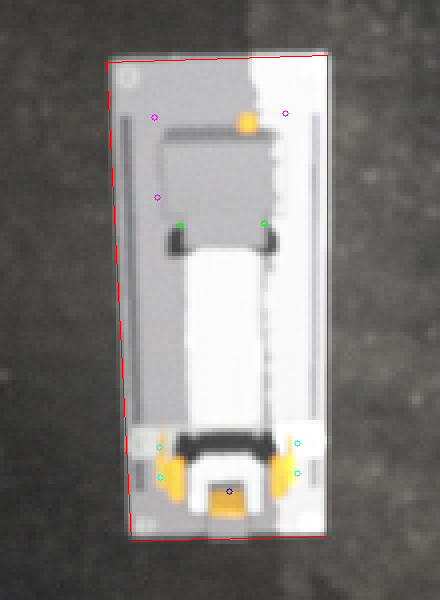

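The fitted outline sits on the tray plate. The bed features (hood front at row 248, jaws at 455–500) lie about 6 mm toward +x of mid position. Now to the cell.

```bash
python3 -m pendant '[[[1.7,-3.4,0,0,0,0,100],[1.7,-3.4,0,0,0,0,100],[1.7,-3.4,0,0,0,0,100],[1.7,-3.4,0,0,0,0,100],[1.7,-3.4,0,0,0,0,100]]]' >/dev/null; python3 -m pendant '[[[1.7,-3.4,0,0,0,0,100],[1.7,-3.4,0,0,0,0,100],[1.7,-3.4,0,0,0,0,100],[1.7,-3.4,0,0,0,0.1,100],[1,-2,0,0,0,0.1,100]]]'; python3 -m pendant '[[[0,0,0,0,0,0.1,100],[0,0,0,0,0,0.1,100],[0,0,0,0,0,0,100],[0,0,0,0,0,0,100],[0,0,0,0,0,0,100]]]';  python3 - <<'E'
from h import *
o,im=save('wrist','w2.png'); K,T=cal('wrist',o); print(o['ee_pos'],o['tcp_rot'])
for n,z in [('cell',.032),('cell_flat',.032),('cell_nub',.032),('rest',0)]:
    for k in bot.mark_of('wrist',n)[:2]: print(n,round(k['confidence'],2),np.round(k['uv'],1),np.round(onz(K,T,k['uv'],z),4))
for n,z in [('rest',.006),('cell',.032)]:
    m=bot.masks_of('wrist',n)[0]; cnt=max(cv2.findContours(m['pixels'].astype('uint8'),0,1)[0],key=cv2.contourArea)
    r=cv2.minAreaRect(np.array([onz(K,T,p[0],z)[:2]*1000 for p in cnt],'float32')); print(n,m['confidence'],m['extent'],r)
E
```

```text
time: 3.88
ee_pos: [0.4619, -0.1987, 0.2202]
tcp_rot: [179.9, 0.5, 179.2]
wrist_force: [0.8, -0.3, -0.3]
opening: 0.0853
time: 4.3
ee_pos: [0.4598, -0.203, 0.2216]
tcp_rot: [179.9, 0.6, 166.9]
wrist_force: [-1.0, 0.6, -0.3]
opening: 0.0854
[ 0.45979289 -0.20299523  0.22156274] [179.89572769   0.58055265 166.8809134 ]
cell 0.77 [244.7 205. ] [ 0.4992 -0.2194  0.032 ]
cell_flat 0.63 [250.6 169.2] [ 0.4559 -0.2016  0.032 ]
cell_nub 0.75 [247.2 235.8] [ 0.5413 -0.2262  0.032 ]
rest 0.75 [228.9, 160.1, 268.5, 232.1] ((495.04119873046875, -212.51776123046875), (51.46587371826172, 98.04367065429688), 74.8589096069336)
cell 0.75 [236.2, 168.5, 262.9, 240.2] ((499.6334533691406, -213.27981567382812), (34.10862731933594, 96.8035888671875), 75.19554901123047)
```

View pics/w2.png

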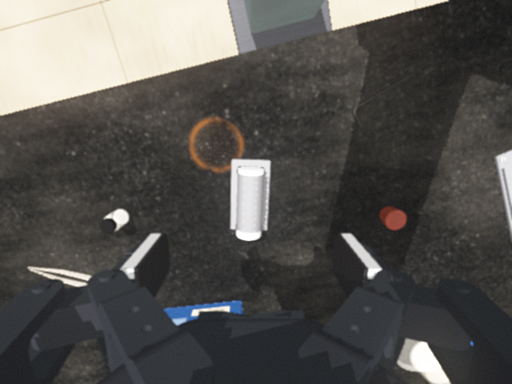

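The cell lies in the rest at px (250,203), axis nearly vertical in the image, with the nub end downward. Cell and rest masks agree: centre about (0.496, -0.213), yaw about -15°.

```bash
python3 -m pendant '[[[-1.9,0,2,0,0,0.03,100],[0,0,3.8,0,0,0,100],[0,0,3.8,0,0,0,100],[0,0,3.8,0,0,0,100],[0,0,2,0,0,0,100]]]'; python3 -m pendant '[[[0,0,0,0,0,0,100],[0,0,0,0,0,0,100]]]'
```

```text
time: 5.07
ee_pos: [0.4848, -0.2088, 0.0687]
tcp_rot: [180.0, 1.3, 165.1]
wrist_force: [0.5, 1.0, -0.4]
opening: 0.0854
time: 5.23
ee_pos: [0.4822, -0.2075, 0.0637]
tcp_rot: [179.9, 0.8, 165.2]
wrist_force: [-0.2, -0.1, 1.4]
opening: 0.0853
```

```bash
python3 -m pendant '[[[0.3,-0.15,2.5,0,-0.012,0,100],[0,0,2.5,0,0,0,100],[0,0,0,0,0,0,100],[0,0,0,0,0,0,100]]]'
python3 - <<'E'
from h import *
o,im=save('wrist','w3.png'); print(bot.get_obs()['ee_pos'])
E
```

```text
time: 5.57
ee_pos: [0.4834, -0.2098, 0.02]
tcp_rot: [180.0, 2.0, 165.2]
wrist_force: [0.7, -0.3, 1.1]
opening: 0.0853
[ 0.48347189 -0.20981599  0.02014371]
```

View pics/w3.png

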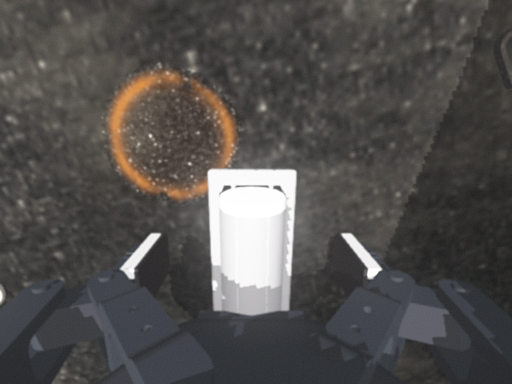

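```bash
python3 - <<'E'
from h import *
o=bot.get_obs(); K,T=cal('wrist',o)
a=np.deg2rad(-15); ex=np.array([np.cos(a),np.sin(a)])
g=o['ee_pos'][:2]
for uv,z in [((252,218),.0485),((252,203),.032),((252,189),.0155),((252,170),.006),((209,172),.006),((296,172),.006)]:
    p=onz(K,T,uv,z)[:2]-g; print(uv,np.round(1000*np.array([p@ex,p@[-ex[1],ex[0]]]),1))
E
python3 -m pendant '[[[0.4,0.1,0.4,0,0.03,0,100],[0.1,0,0.4,0,0,0,100],[0,0,0,0,0,0,100]]]'
```

```text
(252, 218) [-24.6   0.8]
(252, 203) [-25.8   0.8]
(252, 189) [-28.2   0.9]
(252, 170) [-36.7   0.9]
(209, 172) [-35.5 -23.8]
(296, 172) [-35.6  26.2]
time: 5.87
ee_pos: [0.4813, -0.2085, 0.0169]
tcp_rot: [-179.9, 0.5, 165.2]
wrist_force: [-0.8, -0.7, 0.0]
opening: 0.0852
```

```bash
python3 -m pendant '[[[0,0.05,0.4,0,0.005,0,100],[0,0,0,0,0,0,40],[0,0,0,0,0,0,30],[0,0,0,0,0,0,20],[0,0,0,0,0,0,20]]]' 80;python3 -m pendant '[[[0,0,0,0,0,0,20],[0,0,0,0,0,0,20],[0,0,0,0,0,0,20],[0,0,0,0,0,0,20],[0,0,0,0,0,0,20]]]' 80
```

```text
time: 6.28
ee_pos: [0.4825, -0.2083, 0.0141]
tcp_rot: [-179.9, 0.3, 165.3]
wrist_force: [-0.8, -0.2, -0.2]
opening: 0.0386
time: 6.7
ee_pos: [0.4825, -0.209, 0.0147]
tcp_rot: [-179.8, 0.3, 165.2]
wrist_force: [0.3, -1.2, 0.6]
opening: 0.0313
```

```bash
python3 -m pendant '[[[0,0,-1.5,0,0,0,20],[0,0,-3.5,0,0,0,20],[0,0,-3.5,0,0,0,20],[0,0,-3.5,0,0,0,20],[0,0,0,0,0,0,20]]]' 80; python3 -m pendant '[[[-0.2,2,0,0,0,0,20],[-0.2,3.5,0,0,0,0,20],[-0.2,3.5,0,0,0,0,20],[-0.2,3.5,0,0,0,0,20],[-0.2,3.5,0,0,0,0,20]]]'; python3 -m pendant '[[[-0.2,3.5,0,0,0,0,20],[-0.2,3.5,0,0,0,0,20],[-0.2,3.5,0,0,0,0,20],[-0.2,3.5,0,0,0,0,20],[-0.2,3.5,0,0,0,0,20]]]'; python3 -m pendant '[[[0,1.5,0,0,0,-0.08,20],[0,0,0,0,0,-0.11,20],[0,0,0,0,0,-0.11,20],[0,0,0,0,0,-0.11,20],[0,0,0,0,0,0,20]]]'
```

```text
time: 7.12
ee_pos: [0.4787, -0.2067, 0.1348]
tcp_rot: [-180.0, -0.2, 165.2]
wrist_force: [0.9, -0.3, -0.6]
opening: 0.031
time: 7.53
ee_pos: [0.5304, -0.0549, 0.1355]
tcp_rot: [-179.9, -0.1, 164.7]
wrist_force: [0.1, -0.8, -1.7]
opening: 0.0308
time: 7.95
ee_pos: [0.5863, 0.1204, 0.1318]
tcp_rot: [-179.9, -0.2, 164.7]
wrist_force: [0.9, -0.1, -1.1]
opening: 0.0306
time: 8.37
ee_pos: [0.5899, 0.1453, 0.1256]
tcp_rot: [179.9, -0.6, -170.2]
wrist_force: [-0.5, -0.0, -2.3]
opening: 0.0311
```

```bash
cat > t.py <<'E'
import sys
from h import *
O=np.array([.5969,.1672,0]); Y=np.deg2rad(10.6); RT=R.from_euler('z',Y).as_matrix(); D,H=26.,17.3
def state(o):
    Rt=RT.T@R.from_euler('xyz',o['tcp_rot'],degrees=True).as_matrix()  # tool axes in tray
    p=RT.T@(np.array(o['ee_pos'])-O)*1000
    cx,cz=-Rt[:,0],-Rt[:,2]
    return p,Rt,p+H*cz-D*cx,np.arctan2(cx[2],np.hypot(cx[0],cx[1])),np.degrees(np.arctan2(cx[1],cx[0]))
def show(o):
    p,Rt,F,ph,yw=state(o)
    print('t%.2f flat'%o['time'],np.round(F,1),'tilt %.3f yaw %.2f'%(ph,yw),'F tray',np.round(RT.T@o['wrist_force'],1),'M',np.round(RT.T@o['torque'],2),'roll %.1f'%o['tcp_rot'][0],'op',round(o['opening'],4))
def go(o,xf,zf,ph,y=0):
    p,Rt,F,_,_=state(o); c,s=np.cos(ph),np.sin(ph)
    cx=np.array([c,0,s]);cz=np.array([-s,0,c]); G=np.array([-cx,[0,1,0],-cz]).T
    d=Rt.T@(np.array([xf,y,zf])+D*cx-H*cz-p)/10; w=R.from_matrix(Rt.T@G).as_rotvec()
    print('->',xf,zf,ph,'shift cm',np.round(d,2),'turn',np.round(w,3))
if __name__=='__main__':
    o=bot.get_obs(); show(o)
    if len(sys.argv)>3: go(o,*map(float,sys.argv[1:]))
E
python3 t.py -20 90 0.42
```

```text
t8.37 flat [-36.7 -19.9 143.2] tilt -0.011 yaw -0.84 F tray [-0.5  0.1 -2.3] M [0.09 0.06 0.05] roll 179.9 op 0.0311
-> -20.0 90.0 0.42 shift cm [-2.19  2.05  4.06] turn [-0.001 -0.431 -0.015]
```

```bash
python3 -m pendant '[[[-1,1,0,0,-0.11,-0.015,20],[-1,1,0,0,-0.11,0,20],[0,0,0,0,-0.11,0,20],[0,0,0,0,-0.1,0,20],[0,0,0,0,0,0,20]]]'; python3 t.py -20 60 0.42;  python3 - <<'E'
from h import *
save('wrist','w4.png'); save('scene','s4.png')
a=cv2.imread('pics/w4.png'); b=cv2.resize(cv2.imread('pics/s4.png')[60:210,130:280],(290,290),interpolation=3)
c=np.zeros((384,802,3),'uint8'); c[:,:512]=a; c[:290,512:]=b; cv2.imwrite('pics/v4.png',c[:,:800])
E
```

```text
time: 8.78
ee_pos: [0.6034, 0.1682, 0.1137]
tcp_rot: [179.6, 23.9, -170.6]
wrist_force: [-1.1, -1.1, -3.7]
opening: 0.031
t8.78 flat [-24.2   0.3 119. ] tilt 0.417 yaw -1.15 F tray [-1.3 -0.9 -3.7] M [-0.03  0.75 -0.03] roll 179.6 op 0.031
-> -20.0 60.0 0.42 shift cm [ 2.   -0.01  5.56] turn [-0.001 -0.003 -0.018]
```

View pics/v4.png

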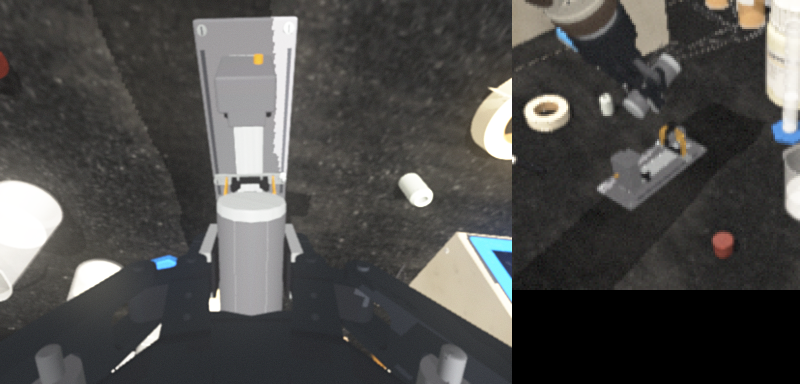

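The cell is held tilted above the tray with its flat face (252,205) toward the camera. The tray axis runs from about (245.5,18) to (251,190). I'll check the alignment numerically.

Run:
```python
from t import *
o=bot.get_obs(); K,T=cal('wrist',o)
for p in [(-86,-35,6),(-86,0,6),(-86,35,6),(80,-35,6),(80,35,6),(-72,0,57.5),(-50,0,57.5),(-50,18,57.5),(-50,-18,57.5),(-41,-12,53.5),(-41,12,53.5),(35,21.5,44),(35,-21.5,44)]:
    print(p,np.round(proj(K,T,O+RT@(np.array(p)/1000)),1))
_,_,F,ph,_=state(o); print('flat px',proj(K,T,O+RT@(F/1000)))
im=cv2.imread('pics/w4.png')[5:215,180:310]; cv2.imwrite('pics/v5.png',cv2.resize(im,None,fx=2.8,fy=2.8,interpolation=3))
```

```text
(-86, -35, 6) [194.1  13.2]
(-86, 0, 6) [246.7  12.1]
(-86, 35, 6) [299.5  11. ]
(80, -35, 6) [217.4 202. ]
(80, 35, 6) [284.4 200.8]
(-72, 0, 57.5) [246.9  53.3]
(-50, 0, 57.5) [247.9  93.5]
(-50, 18, 57.5) [277.9  92.9]
(-50, -18, 57.5) [217.9  94.1]
(-41, -12, 53.5) [229.3 106. ]
(-41, 12, 53.5) [267.2 105.3]
(35, 21.5, 44) [276.1 189.9]
(35, -21.5, 44) [224.5 190.8]
flat px [250.15826828 204.53799882]
```

View pics/v5.png

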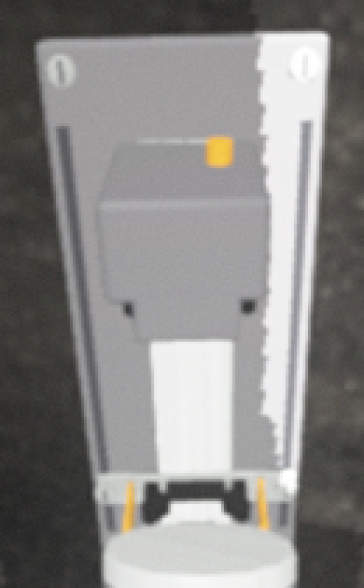

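In this view the camera looks over the housing's rear. The bed again appears about +6 to +7 mm from mid, and the cell sits about 1 mm toward +y. I'll lower it clear of the hood.

```bash
python3 -m pendant '[[[1.0,-0.05,2.7,0,0,-0.02,20],[1.0,-0.05,2.7,0,0,0,20],[0,0,0,0,0,0,20]]]'; python3 t.py -18 40 0.42 -1
```

```text
time: 9.13
ee_pos: [0.6176, 0.1703, 0.0684]
tcp_rot: [179.9, 24.1, -169.6]
wrist_force: [-1.8, -0.3, -3.7]
opening: 0.0307
t9.13 flat [-9.9 -0.7 73.5] tilt 0.421 yaw -0.16 F tray [-1.9  0.  -3.7] M [ 0.01  0.65 -0.03] roll 179.9 op 0.0307
-> -18.0 40.0 0.42 shift cm [ 2.11 -0.03  2.73] turn [ 0.     0.001 -0.002]
```

```bash
python3 -m pendant '[[[1.1,0,1.4,0,0,0,20],[1.0,0,1.3,0,0,0,20],[0,0,0,0,0,0,20],[0,0,0,0,0,0,20]]]'; python3 t.py -18 33 0.42 -1
```

```text
time: 9.47
ee_pos: [0.6174, 0.1701, 0.0424]
tcp_rot: [179.8, 24.0, -169.9]
wrist_force: [0.9, 0.7, -1.2]
opening: 0.0309
t9.47 flat [-10.1  -0.7  47.6] tilt 0.420 yaw -0.52 F tray [ 1.   0.5 -1.2] M [-0.03  0.5  -0.01] roll 179.8 op 0.0309
-> -18.0 33.0 0.42 shift cm [ 1.32 -0.02  1.01] turn [ 0.001 -0.    -0.008]
```

```bash
python3 -m pendant '[[[0.8,0,0.3,0,0,-0.008,20],[0.3,0,0.3,0,0,0,20],[0,0,0,0,0,0,20],[0,0,0,0,0,0,20]]]'; python3 t.py -18 33 0.42 -1
```

```text
time: 9.8
ee_pos: [0.6138, 0.1697, 0.0383]
tcp_rot: [179.9, 24.3, -169.5]
wrist_force: [0.1, 0.4, -1.2]
opening: 0.0306
t9.80 flat [-13.8  -0.6  43.4] tilt 0.424 yaw -0.08 F tray [ 0.2  0.4 -1.2] M [-0.    0.53  0.05] roll 179.9 op 0.0306
-> -18.0 33.0 0.42 shift cm [ 0.82 -0.04  0.78] turn [ 0.001  0.004 -0.001]
```

```bash
python3 -m pendant '[[[0.8,0,0.5,0,0,0,20],[0.4,0,0.5,0,0,0,20],[0,0,0,0,0,0,20],[0,0,0,0,0,0,20]]]'; python3 t.py -18 33 0.42 -1
python3 - <<'E'
from h import *
save('wrist','w5.png'); cv2.imwrite('pics/v6.png',cv2.resize(cv2.imread('pics/w5.png')[:330,130:380],None,fx=1.8,fy=1.8,interpolation=3))
E
```

```text
time: 10.13
ee_pos: [0.6067, 0.1685, 0.0243]
tcp_rot: [179.9, 24.4, -169.5]
wrist_force: [-0.2, 0.1, -2.4]
opening: 0.0306
t10.13 flat [-20.9  -0.5  29.3] tilt 0.426 yaw -0.09 F tray [-0.2  0.2 -2.4] M [ 0.03  0.53 -0.03] roll 179.9 op 0.0306
-> -18.0 33.0 0.42 shift cm [-0.41 -0.04 -0.2 ] turn [ 0.001  0.006 -0.001]
```

View pics/v6.png

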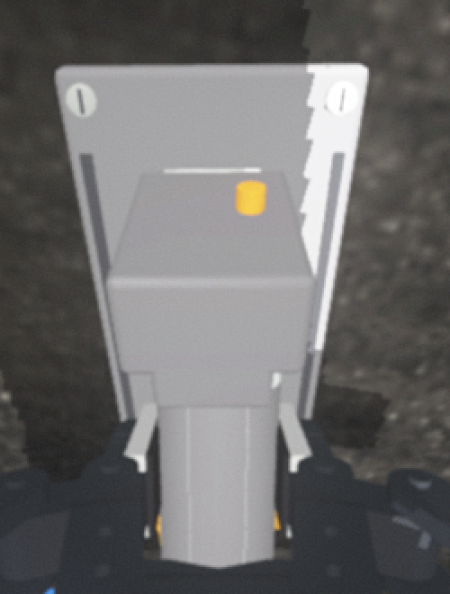

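The cell is under the hood line and centred on it (cell 160–275, hood 153–280), with no contact force. Next: raise slightly, then slide to -x and feel for the spring.

```bash
python3 -m pendant '[[[0.0,0,-0.4,0,0.005,0,20],[0.2,0,-0.2,0,0,0,20]]]' ; python3 t.py; python3 -m pendant '[[[0.3,0,-0.15,0,0,0,20],[0.3,0,-0.15,0,0,0,20]]]' ; python3 t.py -30 32 0.42
```

```text
time: 10.35
ee_pos: [0.6022, 0.1676, 0.0289]
tcp_rot: [179.9, 24.1, -169.5]
wrist_force: [0.6, 0.3, -1.3]
opening: 0.0308
t10.35 flat [-25.5  -0.5  34.1] tilt 0.420 yaw -0.09 F tray [ 0.6  0.1 -1.3] M [0.   0.52 0.04] roll 179.9 op 0.0308
time: 10.52
ee_pos: [0.5957, 0.1664, 0.0302]
tcp_rot: [179.9, 24.1, -169.5]
wrist_force: [2.3, 1.2, -1.9]
opening: 0.0307
t10.52 flat [-32.1  -0.5  35.4] tilt 0.421 yaw -0.10 F tray [ 2.5  0.7 -1.9] M [ 0.01 -0.04 -0.  ] roll 179.9 op 0.0307
-> -30.0 32.0 0.42 shift cm [-0.05  0.05  0.4 ] turn [ 0.001  0.001 -0.002]
```

```bash
python3 -m pendant '[[[0.0,0,0.35,0,0,0,20],[0,0,0,0,0,0,20]]]' ; python3 t.py; python3 -m pendant '[[[0.1,0,-0.05,0,0,0,20],[0,0,0,0,0,0,20]]]' ; python3 t.py -35 32 0.42
```

```text
time: 10.68
ee_pos: [0.5979, 0.167, 0.0286]
tcp_rot: [179.9, 24.3, -169.5]
wrist_force: [0.5, 0.6, -2.5]
opening: 0.0307
t10.68 flat [-29.9  -0.4  33.6] tilt 0.425 yaw -0.11 F tray [ 0.6  0.5 -2.5] M [-0.07  0.45 -0.  ] roll 179.9 op 0.0307
time: 10.85
ee_pos: [0.5971, 0.1668, 0.0289]
tcp_rot: [179.9, 24.4, -169.5]
wrist_force: [2.0, 0.0, -2.7]
opening: 0.0308
t10.85 flat [-30.7  -0.4  33.9] tilt 0.426 yaw -0.11 F tray [ 2.  -0.3 -2.7] M [-0.07  0.08 -0.  ] roll 179.9 op 0.0308
-> -35.0 32.0 0.42 shift cm [0.48 0.04 0.01] turn [ 0.002  0.006 -0.002]
```

Spring contact is felt (2 N) at flat x ≈ -30.5. Push it in about 6.5 mm.

```bash
python3 -m pendant '[[[0.3,0,0.05,0,0,0,20],[0.25,0,0.05,0,0,0,20]]]' ; python3 t.py -37 32.5 0.42; python3 -m pendant '[[[0.2,0,0,0,0,0,20]]]' ; python3 t.py -37 32.5 0.42
```

```text
time: 11.02
ee_pos: [0.5946, 0.1664, 0.0278]
tcp_rot: [179.9, 24.7, -169.5]
wrist_force: [5.6, 0.7, 4.2]
opening: 0.031
t11.02 flat [-33.3  -0.3  32.7] tilt 0.431 yaw -0.13 F tray [ 5.6 -0.3  4.2] M [-0.16 -0.78 -0.03] roll 179.9 op 0.031
-> -37.0 32.5 0.42 shift cm [ 0.36  0.03 -0.11] turn [ 0.002  0.011 -0.002]
time: 11.1
ee_pos: [0.5938, 0.1662, 0.0281]
tcp_rot: [179.9, 24.8, -169.5]
wrist_force: [5.6, -0.0, 1.2]
opening: 0.031
t11.10 flat [-34.1  -0.3  32.9] tilt 0.434 yaw -0.14 F tray [ 5.5 -1.1  1.2] M [-0.15 -0.73 -0.01] roll 179.9 op 0.031
-> -37.0 32.5 0.42 shift cm [ 0.3   0.04 -0.05] turn [ 0.002  0.014 -0.002]
```

```bash
python3 -m pendant '[[[0.3,0,-0.15,0,0.01,0,20],[0.25,0,-0.1,0,0,0,20]]]' ; python3 t.py -37 33 0.42; python3 -m pendant '[[[0,0,0,0,0,0,20]]]' ; python3 t.py -37 33 0.42
```

```text
time: 11.27
ee_pos: [0.5923, 0.166, 0.0312]
tcp_rot: [179.8, 24.9, -169.6]
wrist_force: [26.3, 4.6, -11.9]
opening: 0.0305
t11.27 flat [-35.6  -0.3  35.9] tilt 0.434 yaw -0.20 F tray [ 26.7  -0.4 -11.9] M [-0.02 -3.61  0.  ] roll 179.8 op 0.0305
-> -37.0 33.0 0.42 shift cm [0.27 0.03 0.25] turn [ 0.002  0.014 -0.003]
time: 11.35
ee_pos: [0.593, 0.1661, 0.0315]
tcp_rot: [179.8, 25.0, -169.6]
wrist_force: [4.5, 2.4, -6.4]
opening: 0.0307
t11.35 flat [-34.9  -0.3  36.2] tilt 0.436 yaw -0.22 F tray [ 4.9  1.5 -6.4] M [-0.03 -0.16  0.  ] roll 179.8 op 0.0307
-> -37.0 33.0 0.42 shift cm [0.35 0.04 0.24] turn [ 0.001  0.016 -0.003]
```

```bash
python3 -m pendant '[[[0.0,0,0.2,0,0.01,0,20],[0,0,0,0,0,0,20]]]' ; python3 t.py -37 33 0.42; python3 -m pendant '[[[0.1,0,0.1,0,0,0,20],[0,0,0,0,0,0,20]]]' ; python3 t.py -37 33 0.42
```

```text
time: 11.52
ee_pos: [0.5949, 0.1665, 0.0307]
tcp_rot: [179.8, 24.6, -169.6]
wrist_force: [4.4, 0.4, -2.1]
opening: 0.0308
t11.52 flat [-32.9  -0.3  35.6] tilt 0.429 yaw -0.23 F tray [ 4.4 -0.5 -2.1] M [ 0.01 -0.16  0.01] roll 179.8 op 0.0308
-> -37.0 33.0 0.42 shift cm [0.5  0.03 0.09] turn [ 0.002  0.009 -0.004]
time: 11.68
ee_pos: [0.595, 0.1665, 0.03]
tcp_rot: [179.8, 24.7, -169.6]
wrist_force: [3.5, 1.2, -0.6]
opening: 0.0305
t11.68 flat [-32.8  -0.3  34.9] tilt 0.431 yaw -0.24 F tray [ 3.6  0.5 -0.6] M [ 0.   -0.18 -0.01] roll 179.8 op 0.0305
-> -37.0 33.0 0.42 shift cm [0.48 0.03 0.02] turn [ 0.002  0.011 -0.004]
```

```bash
python3 -m pendant '[[[0.25,0,-0.02,0,0.01,0,20],[0,0,0,0,0,0,20]]]' ; python3 t.py -37 33.5 0.42; python3 -m pendant '[[[0.25,0,-0.05,0,0,0,20]]]' ; python3 t.py -37 33.5 0.42
```

```text
time: 11.85
ee_pos: [0.5931, 0.1662, 0.0298]
tcp_rot: [179.8, 24.2, -169.6]
wrist_force: [6.2, 0.7, -1.7]
opening: 0.0305
t11.85 flat [-34.7  -0.2  34.9] tilt 0.423 yaw -0.24 F tray [ 6.3 -0.4 -1.7] M [-0.03 -0.6   0.04] roll 179.8 op 0.0305
-> -37.0 33.5 0.42 shift cm [0.27 0.03 0.04] turn [ 0.002  0.003 -0.004]
time: 11.93
ee_pos: [0.5922, 0.166, 0.0303]
tcp_rot: [179.8, 24.4, -169.7]
wrist_force: [25.3, 3.9, -7.6]
opening: 0.0308
t11.93 flat [-35.6  -0.2  35.3] tilt 0.426 yaw -0.26 F tray [25.6 -0.8 -7.6] M [-0.14 -3.8  -0.03] roll 179.8 op 0.0308
-> -37.0 33.5 0.42 shift cm [0.21 0.03 0.12] turn [ 0.002  0.006 -0.004]
```

The push stops at flat x ≈ -35.6 with 25 N. At tilt 0.42 the cell's upper rim reaches the housing front (geometry gives about 4–5 mm of travel). So ease back, turn partly down, then complete the push.

```bash
python3 -m pendant '[[[-0.05,0,0.05,0,0,0,20]]]' ; python3 t.py -34.5 33.5 0.34
```

```text
time: 12.02
ee_pos: [0.5934, 0.1663, 0.0306]
tcp_rot: [179.8, 24.5, -169.7]
wrist_force: [5.1, 0.9, -1.1]
opening: 0.0308
t12.02 flat [-34.5  -0.2  35.5] tilt 0.428 yaw -0.27 F tray [ 5.2 -0.1 -1.1] M [-0.   -0.49  0.  ] roll 179.8 op 0.0308
-> -34.5 33.5 0.34 shift cm [0.25 0.03 0.4 ] turn [ 0.002  0.088 -0.004]
```

```bash
python3 -m pendant '[[[0.12,0.02,0.2,0,0.045,0,20],[0.12,0.02,0.2,0,0.045,0,20]]]' ; python3 t.py -34.5 33.5 0.28; python3 -m pendant '[[[0,0,0,0,0,0,20]]]' ; python3 t.py -34.5 33.5 0.28
```

```text
time: 12.18
ee_pos: [0.5926, 0.1663, 0.027]
tcp_rot: [179.8, 19.4, -169.7]
wrist_force: [6.8, -0.8, 1.6]
opening: 0.0306
t12.18 flat [-34.7  -0.   34.7] tilt 0.339 yaw -0.25 F tray [ 6.6 -2.1  1.6] M [-0.39 -0.77 -0.06] roll 179.8 op 0.0306
-> -34.5 33.5 0.28 shift cm [0.13 0.01 0.27] turn [ 0.002  0.059 -0.004]
time: 12.27
ee_pos: [0.5934, 0.1664, 0.0274]
tcp_rot: [179.8, 19.3, -169.7]
wrist_force: [4.2, 1.5, -0.6]
opening: 0.031
t12.27 flat [-33.9  -0.1  35.1] tilt 0.338 yaw -0.26 F tray [ 4.4  0.8 -0.6] M [ 0.08 -0.58  0.08] roll 179.8 op 0.031
-> -34.5 33.5 0.28 shift cm [0.22 0.01 0.28] turn [ 0.002  0.058 -0.004]
```

```bash
python3 -m pendant '[[[0.2,0.02,0.12,0,0.045,0,20],[0.15,0,0.12,0,0.03,0,20]]]' ; python3 t.py -36.5 33.5 0.26; python3 -m pendant '[[[0.1,0,0,0,0,0,20]]]' ; python3 t.py -36.5 33.5 0.26
```

```text
time: 12.43
ee_pos: [0.591, 0.166, 0.0246]
tcp_rot: [179.8, 15.0, -169.7]
wrist_force: [6.1, 1.2, 1.5]
opening: 0.031
t12.43 flat [-35.6  -0.   34.6] tilt 0.262 yaw -0.26 F tray [6.2 0.  1.5] M [-0.08 -1.    0.04] roll 179.8 op 0.031
-> -36.5 33.5 0.26 shift cm [0.12 0.01 0.09] turn [ 0.001  0.002 -0.004]
time: 12.52
ee_pos: [0.591, 0.166, 0.0247]
tcp_rot: [179.9, 15.0, -169.7]
wrist_force: [7.1, 0.5, 0.0]
opening: 0.0309
t12.52 flat [-35.6  -0.   34.7] tilt 0.261 yaw -0.27 F tray [ 7.  -0.8  0. ] M [-0.   -0.99  0.03] roll 179.9 op 0.0309
-> -36.5 33.5 0.26 shift cm [0.12 0.01 0.09] turn [ 0.001  0.001 -0.005]
```

```bash
python3 -m pendant '[[[0.25,0.02,0.05,0,0,0,20]]]' ; python3 t.py -37 33.8 0.22; python3 -m pendant '[[[0.12,0,0,0,0,0,20]]]' ; python3 t.py -37 33.8 0.2
```

```text
time: 12.6
ee_pos: [0.5901, 0.1659, 0.0244]
tcp_rot: [179.9, 15.1, -169.7]
wrist_force: [8.1, -1.5, 3.3]
opening: 0.0308
t12.60 flat [-36.6   0.1  34.3] tilt 0.263 yaw -0.29 F tray [ 7.6 -3.   3.3] M [-0.3  -1.25 -0.02] roll 179.9 op 0.0308
-> -37.0 33.8 0.22 shift cm [0.13 0.   0.15] turn [ 0.001  0.043 -0.005]
time: 12.68
ee_pos: [0.5898, 0.1659, 0.0246]
tcp_rot: [179.9, 15.2, -169.7]
wrist_force: [8.2, 1.4, -2.5]
opening: 0.0309
t12.68 flat [-36.8   0.1  34.5] tilt 0.265 yaw -0.29 F tray [ 8.3 -0.1 -2.5] M [ 0.09 -1.2   0.06] roll 179.9 op 0.0309
-> -37.0 33.8 0.2 shift cm [ 0.15 -0.    0.23] turn [ 0.001  0.065 -0.005]
```

```bash
python3 -m pendant '[[[0.15,0,0.13,0,0.04,0,20],[0.12,0,0.13,0,0.04,0,20]]]' ; python3 t.py -37 33.5 0.14
```

```text
time: 12.85
ee_pos: [0.5887, 0.1655, 0.023]
tcp_rot: [179.9, 10.8, -169.7]
wrist_force: [6.6, -0.1, 2.4]
opening: 0.0309
t12.85 flat [-37.1  -0.1  35.2] tilt 0.188 yaw -0.31 F tray [ 6.5 -1.3  2.4] M [-0.06 -1.59 -0.13] roll 179.9 op 0.0309
-> -37.0 33.5 0.14 shift cm [0.11 0.02 0.29] turn [ 0.001  0.048 -0.005]
```

```bash
python3 -m pendant '[[[0.22,0,0.2,0,0.01,0,20],[0.1,0,0.1,0,0.01,0,20]]]' ; python3 t.py -37.5 33.5 0.14
python3 - <<'E'
from h import *
save('wrist','w7.png'); save('scene','s7.png')
a=cv2.resize(cv2.imread('pics/w7.png')[:330,130:380],(450,594),interpolation=3); b=cv2.resize(cv2.imread('pics/s7.png')[90:175,165:245],(340,361),interpolation=3)
c=np.zeros((594,792,3),'uint8'); c[:,:450]=a; c[:361,452:]=b; cv2.imwrite('pics/v7.png',c)
E
```

```text
time: 13.02
ee_pos: [0.5895, 0.1656, 0.0223]
tcp_rot: [179.9, 9.9, -169.7]
wrist_force: [3.3, -0.1, 1.3]
opening: 0.0307
t13.02 flat [-36.1  -0.1  34.9] tilt 0.173 yaw -0.35 F tray [ 3.2 -0.7  1.3] M [-0.04 -0.87 -0.05] roll 179.9 op 0.0307
-> -37.5 33.5 0.14 shift cm [0.22 0.02 0.2 ] turn [ 0.001  0.033 -0.006]
```

View pics/v7.png

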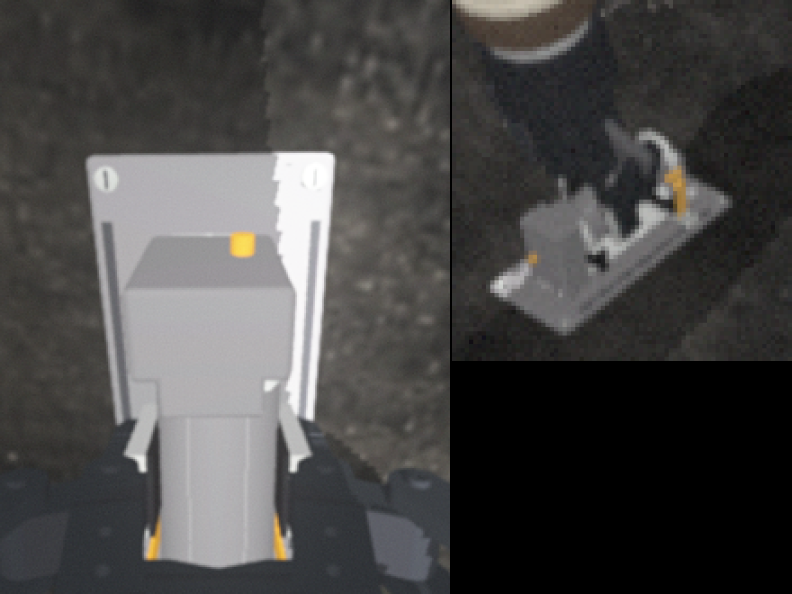

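The cell lies between the jaws with its flat end under the hood, centred. I'll raise the grip, push the spring in again, and keep lowering.

```bash
python3 -m pendant '[[[0.25,0.02,0.05,0,0,0,20]]]' 110; python3 t.py -37.5 33.5 0.14;  python3 -m pendant '[[[0.2,0,0.08,0,0,0,20]]]'; python3 t.py -37.5 33.5 0.14
```

```text
time: 13.2
ee_pos: [0.589, 0.1655, 0.0223]
tcp_rot: [179.9, 10.1, -169.8]
wrist_force: [11.2, -0.2, 1.3]
opening: 0.0304
t13.20 flat [-36.7  -0.1  34.8] tilt 0.176 yaw -0.37 F tray [11.  -2.3  1.3] M [-0.44 -1.98 -0.02] roll 179.9 op 0.0304
-> -37.5 33.5 0.14 shift cm [0.17 0.02 0.2 ] turn [ 0.001  0.036 -0.006]
time: 13.28
ee_pos: [0.5888, 0.1654, 0.0223]
tcp_rot: [179.9, 10.3, -169.8]
wrist_force: [8.9, 0.7, 2.8]
opening: 0.0305
t13.28 flat [-37.   -0.1  34.7] tilt 0.180 yaw -0.39 F tray [ 8.9 -1.   2.8] M [-0.05 -1.71 -0.04] roll 179.9 op 0.0305
-> -37.5 33.5 0.14 shift cm [0.15 0.03 0.21] turn [ 0.001  0.04  -0.007]
```

```bash
python3 -m pendant '[[[0.2,0.02,0.2,0,0.05,0,20]]]'; python3 t.py;  python3 -m pendant '[[[0.2,0.02,0.2,0,0.05,0,20]]]'; python3 t.py -37.5 33.5 0.05
```

```text
time: 13.37
ee_pos: [0.5879, 0.1653, 0.0214]
tcp_rot: [179.9, 7.7, -169.8]
wrist_force: [7.5, -0.7, 2.7]
opening: 0.0303
t13.37 flat [-37.3  -0.   35.1] tilt 0.134 yaw -0.39 F tray [ 7.2 -2.1  2.7] M [-0.32 -1.79 -0.02] roll 179.9 op 0.0303
time: 13.45
ee_pos: [0.5873, 0.1653, 0.0207]
tcp_rot: [179.9, 4.9, -169.8]
wrist_force: [8.5, 0.8, 2.1]
opening: 0.03
t13.45 flat [-37.2   0.1  35.7] tilt 0.086 yaw -0.40 F tray [ 8.5 -0.8  2.1] M [-0.25 -1.97 -0.09] roll 179.9 op 0.03
-> -37.5 33.5 0.05 shift cm [0.11 0.01 0.31] turn [ 0.001  0.036 -0.007]
```

```bash
python3 -m pendant '[[[0.2,0.02,0.3,0,0,0,20]]]'; python3 t.py;  python3 -m pendant '[[[0.2,0.02,0.25,0,0,0,20]]]'; python3 t.py -37.5 32 0.03
```

```text
time: 13.53
ee_pos: [0.5878, 0.1655, 0.019]
tcp_rot: [179.9, 5.0, -169.8]
wrist_force: [8.9, 0.3, 6.5]
opening: 0.0301
t13.53 flat [-36.7   0.2  34. ] tilt 0.088 yaw -0.42 F tray [ 8.8 -1.4  6.5] M [-0.21 -1.72 -0.08] roll 179.9 op 0.0301
time: 13.62
ee_pos: [0.5881, 0.1655, 0.0178]
tcp_rot: [179.9, 5.2, -169.8]
wrist_force: [5.5, -2.7, 12.9]
opening: 0.0303
t13.62 flat [-36.5   0.2  32.7] tilt 0.091 yaw -0.45 F tray [ 4.9 -3.7 12.9] M [-0.68 -0.94 -0.  ] roll 179.9 op 0.0303
-> -37.5 32.0 0.03 shift cm [ 0.22 -0.    0.22] turn [ 0.     0.061 -0.008]
```

```bash
python3 -m pendant '[[[0.25,0,0.0,0,0.0,0,20]]]'; python3 t.py;  python3 -m pendant '[[[0.25,0,0.12,0,0.05,0,20]]]'; python3 t.py -37.5 32 0.0
```

```text
time: 13.7
ee_pos: [0.5873, 0.1651, 0.0181]
tcp_rot: [180.0, 5.4, -169.9]
wrist_force: [12.1, 1.8, -7.0]
opening: 0.0304
t13.70 flat [-37.3  -0.1  32.9] tilt 0.094 yaw -0.47 F tray [12.2 -0.5 -7. ] M [-0.13 -1.96 -0.05] roll 180.0 op 0.0304
time: 13.78
ee_pos: [0.5855, 0.1647, 0.0175]
tcp_rot: [180.0, 2.7, -169.9]
wrist_force: [9.5, 1.8, -4.0]
opening: 0.0304
t13.78 flat [-38.4  -0.1  33.5] tilt 0.047 yaw -0.47 F tray [ 9.6  0.1 -4. ] M [ 0.   -2.03 -0.02] roll 180.0 op 0.0304
-> -37.5 32.0 0.0 shift cm [-0.    0.03  0.28] turn [ 0.     0.047 -0.008]
```

```bash
python3 -m pendant '[[[0.12,0,0.2,0,0.03,0,20]]]'; python3 t.py;  python3 -m pendant '[[[0.12,0,0.15,0,0.02,0,20]]]'; python3 t.py -37 32 0.0
```

```text
time: 13.87
ee_pos: [0.5855, 0.1647, 0.0163]
tcp_rot: [180.0, 1.1, -169.9]
wrist_force: [8.8, 1.3, 3.9]
opening: 0.03
t13.87 flat [-38.   -0.1  33.1] tilt 0.019 yaw -0.48 F tray [ 8.9 -0.4  3.9] M [-0.09 -1.65  0.  ] roll 180.0 op 0.03
time: 13.95
ee_pos: [0.5856, 0.1647, 0.0156]
tcp_rot: [180.0, -0.0, -169.9]
wrist_force: [6.8, -0.7, 9.1]
opening: 0.0305
t13.95 flat [-37.5  -0.2  32.9] tilt -0.000 yaw -0.49 F tray [ 6.5 -2.   9.1] M [-0.24 -0.97 -0.03] roll 180.0 op 0.0305
-> -37.0 32.0 0.0 shift cm [-0.05  0.04  0.09] turn [ 0.     0.    -0.009]
```

Run:
```python
from h import *
import t
save('wrist','w8.png'); save('scene','s8.png'); save('top','t8.png'); t.show(bot.get_obs())
a=cv2.resize(cv2.imread('pics/w8.png')[90:330,150:360],(420,480),interpolation=3); b=cv2.resize(cv2.imread('pics/s8.png')[100:170,170:240],(370,370),interpolation=3); d=cv2.resize(cv2.imread('pics/t8.png')[140:220,110:190],(220,220),interpolation=3)
c=np.zeros((594,792,3),'uint8'); c[:480,:420]=a; c[:370,422:]=b;c[372:592,422:642]=d; cv2.imwrite('pics/v8.png',c)
```

```text
t14.10 flat [-37.4  -0.4  32.7] tilt 0.001 yaw -0.48 F tray [ 8.9 -2.8  1.8] M [-0.45 -1.52  0.35] roll -180.0 op 0.0303
```

View pics/v8.png

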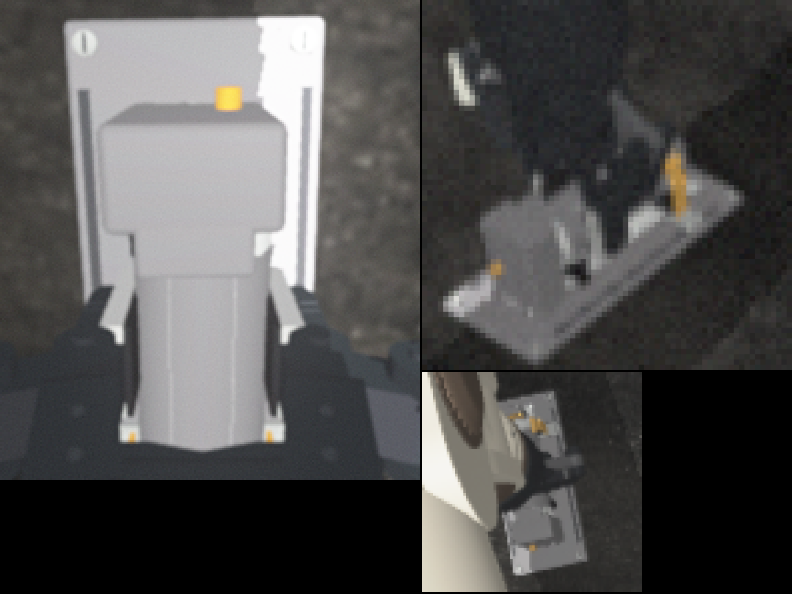

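The cell looks level and between the jaws, but Fy (-2.8 N) and the picture put it slightly toward +y. I'll ease it to -y and press the nub end a bit further.

```bash
python3 -m pendant '[[[0.1,-0.12,0.05,0,0,0.005,20]]]'; python3 t.py;  python3 -m pendant '[[[0.1,0,0.1,0,0.03,0,20]]]'; python3 t.py; python3 -m pendant '[[[0.1,0,0.1,0,0.03,0,20]]]'; python3 t.py -37 32 0.0
```

```text
time: 14.18
ee_pos: [0.5859, 0.1642, 0.0154]
tcp_rot: [179.9, 0.2, -170.1]
wrist_force: [4.6, 11.0, 0.3]
opening: 0.0302
t14.18 flat [-37.4  -0.7  32.6] tilt 0.003 yaw -0.71 F tray [6.5 9.9 0.3] M [ 2.11 -1.1   0.59] roll 179.9 op 0.0302
time: 14.27
ee_pos: [0.5857, 0.1643, 0.0154]
tcp_rot: [179.9, -1.4, -170.1]
wrist_force: [5.8, -1.5, 5.6]
opening: 0.0302
t14.27 flat [-37.1  -0.5  33.4] tilt -0.024 yaw -0.68 F tray [ 5.4 -2.6  5.6] M [-0.7  -1.29  0.37] roll 179.9 op 0.0302
time: 14.35
ee_pos: [0.5853, 0.1644, 0.0156]
tcp_rot: [179.9, -3.0, -170.0]
wrist_force: [3.5, 0.0, 7.5]
opening: 0.0302
t14.35 flat [-36.9  -0.4  34.3] tilt -0.053 yaw -0.64 F tray [ 3.4 -0.6  7.5] M [-0.09 -1.24  0.23] roll 179.9 op 0.0302
-> -37.0 32.0 0.0 shift cm [-0.09  0.06  0.09] turn [ 0.003 -0.053 -0.011]
```

```bash
python3 -m pendant '[[[0.15,0,0.2,0,0,-0.01,20]]]'; python3 t.py;  python3 -m pendant '[[[0.15,0,0.2,0,0,0,20]]]'; python3 t.py; python3 -m pendant '[[[0.1,0,0.2,0,-0.01,0,20]]]'; python3 t.py -37 32 0.0
```

```text
time: 14.43
ee_pos: [0.5856, 0.1645, 0.0154]
tcp_rot: [179.8, -2.9, -169.5]
wrist_force: [5.6, -0.8, 14.2]
opening: 0.0303
t14.43 flat [-36.7  -0.6  34. ] tilt -0.050 yaw -0.08 F tray [ 5.4 -1.8 14.2] M [-0.49 -1.54 -0.42] roll 179.8 op 0.0303
time: 14.52
ee_pos: [0.5857, 0.1644, 0.0154]
tcp_rot: [179.8, -2.7, -169.5]
wrist_force: [3.1, -0.3, 11.5]
opening: 0.0303
t14.52 flat [-36.7  -0.7  33.9] tilt -0.047 yaw -0.08 F tray [ 3.  -0.9 11.5] M [-0.15 -0.97 -0.08] roll 179.8 op 0.0303
time: 14.6
ee_pos: [0.586, 0.1644, 0.0153]
tcp_rot: [179.8, -1.9, -169.5]
wrist_force: [1.9, -0.5, 10.6]
opening: 0.0304
t14.60 flat [-36.6  -0.7  33.4] tilt -0.034 yaw -0.09 F tray [ 1.7 -0.8 10.6] M [-0.17 -0.56  0.03] roll 179.8 op 0.0304
-> -37.0 32.0 0.0 shift cm [-0.02  0.07  0.06] turn [ 0.003 -0.034 -0.002]
```

```bash
python3 -m pendant '[[[0,0,0.1,0,-0.03,0,20]]]'; python3 t.py;  python3 -m pendant '[[[0,0,0.05,0,0,0,20]]]'; python3 t.py; python3 -m pendant '[[[0,0,0.05,0,0,0,20]]]'; python3 t.py;python3 -m pendant '[[[0,0,0.05,0,0,0,20],[0,0,0,0,0,0,20]]]'; python3 t.py
```

```text
time: 14.68
ee_pos: [0.5869, 0.1645, 0.0153]
tcp_rot: [179.9, -0.1, -169.5]
wrist_force: [2.0, -0.5, 2.1]
opening: 0.0302
t14.68 flat [-36.3  -0.8  32.6] tilt -0.002 yaw -0.10 F tray [ 1.9 -0.9  2.1] M [-0.17 -0.27  0.1 ] roll 179.9 op 0.0302
time: 14.77
ee_pos: [0.5872, 0.1645, 0.0154]
tcp_rot: [179.9, 0.0, -169.5]
wrist_force: [4.2, 1.0, -0.4]
opening: 0.0306
t14.77 flat [-36.   -0.9  32.7] tilt 0.001 yaw -0.10 F tray [ 4.3  0.2 -0.4] M [-0.   -0.82  0.09] roll 179.9 op 0.0306
time: 14.85
ee_pos: [0.5873, 0.1645, 0.0154]
tcp_rot: [179.9, 0.1, -169.5]
wrist_force: [3.6, 0.2, 2.2]
opening: 0.0301
t14.85 flat [-35.9  -0.9  32.6] tilt 0.001 yaw -0.10 F tray [ 3.6 -0.4  2.2] M [-0.05 -0.63  0.12] roll 179.9 op 0.0301
time: 15.02
ee_pos: [0.5873, 0.1645, 0.0153]
tcp_rot: [179.9, 0.1, -169.5]
wrist_force: [5.5, -0.4, -0.3]
opening: 0.0302
t15.02 flat [-35.9  -0.9  32.5] tilt 0.001 yaw -0.09 F tray [ 5.3 -1.4 -0.3] M [-0.07 -0.82  0.04] roll 179.9 op 0.0302
```

```bash
python3 -m pendant '[[[-0.06,0,0.05,0,0,0,20],[0,0,0.03,0,0,0,20]]]'; python3 t.py;  python3 -m pendant '[[[-0.06,0,0.05,0,0,0,20],[0,0,0.03,0,0,0,20]]]'; python3 t.py; python3 -m pendant '[[[-0.06,0,0.05,0,0,0,20],[0,0,0.03,0,0,0,20]]]'; python3 t.py
```

```text
time: 15.18
ee_pos: [0.5876, 0.1645, 0.0151]
tcp_rot: [179.9, 0.0, -169.5]
wrist_force: [3.9, -0.7, 4.5]
opening: 0.0301
t15.18 flat [-35.6  -0.9  32.4] tilt 0.000 yaw -0.08 F tray [ 3.7 -1.4  4.5] M [-0.2  -0.61  0.18] roll 179.9 op 0.0301
time: 15.35
ee_pos: [0.5877, 0.1645, 0.015]
tcp_rot: [179.9, -0.1, -169.5]
wrist_force: [4.6, 0.1, 3.4]
opening: 0.0306
t15.35 flat [-35.5  -1.   32.4] tilt -0.002 yaw -0.06 F tray [ 4.5 -0.7  3.4] M [-0.1  -0.82  0.16] roll 179.9 op 0.0306
time: 15.52
ee_pos: [0.5877, 0.1645, 0.015]
tcp_rot: [179.9, -0.2, -169.4]
wrist_force: [4.6, 0.3, 4.3]
opening: 0.0304
t15.52 flat [-35.5  -1.   32.4] tilt -0.003 yaw -0.03 F tray [ 4.6 -0.6  4.3] M [-0.13 -0.76  0.1 ] roll 179.9 op 0.0304
```

```bash
python3 -m pendant '[[[-0.15,0,0.03,0,0,0,20]]]'; python3 t.py;  python3 -m pendant '[[[-0.15,0,0.03,0,0,0,20]]]'; python3 t.py; python3 -m pendant '[[[0,0,0.03,0,0,0,20]]]'; python3 t.py
```

```text
time: 15.6
ee_pos: [0.5881, 0.1645, 0.015]
tcp_rot: [179.9, -0.3, -169.4]
wrist_force: [-10.6, -2.4, 13.1]
opening: 0.03
t15.60 flat [-35.1  -1.   32.4] tilt -0.006 yaw -0.02 F tray [-10.9  -0.4  13.1] M [-0.18  1.98  0.19] roll 179.9 op 0.03
time: 15.68
ee_pos: [0.588, 0.1645, 0.0149]
tcp_rot: [179.9, -0.5, -169.4]
wrist_force: [-8.6, -2.2, 12.9]
opening: 0.0305
t15.68 flat [-35.1  -1.   32.5] tilt -0.010 yaw -0.01 F tray [-8.9 -0.6 12.9] M [-0.15  1.58  0.14] roll 179.9 op 0.0305
time: 15.77
ee_pos: [0.5878, 0.1645, 0.0151]
tcp_rot: [179.9, -0.6, -169.4]
wrist_force: [6.9, 0.3, 3.1]
opening: 0.0302
t15.77 flat [-35.2  -1.   32.6] tilt -0.010 yaw -0.01 F tray [ 6.9 -1.   3.1] M [-0.12 -1.43  0.08] roll 179.9 op 0.0302
```

A stiff stop at flat x ≈ -35.1: backing 0.4 mm toward +x gives -11 N, so the nub bears on the stop. Release and look.

```bash
python3 -m pendant '[[[0,0,0,0,0,0,42],[0,0,0,0,0,0,50],[0,0,0,0,0,0,60],[0,0,0,0,0,0,70],[0,0,0,0,0,0,70]]]'; python3 t.py
python3 - <<'E'
from h import *
save('wrist','w9.png')
E
```

```text
time: 16.18
ee_pos: [0.5844, 0.1639, 0.012]
tcp_rot: [179.9, -1.1, -169.4]
wrist_force: [0.0, 0.1, -0.4]
opening: 0.0596
t16.18 flat [-38.5  -0.9  29.8] tilt -0.020 yaw -0.01 F tray [ 0.   0.1 -0.4] M [ 0.02 -0.05  0.01] roll 179.9 op 0.0596
```

View pics/w9.png

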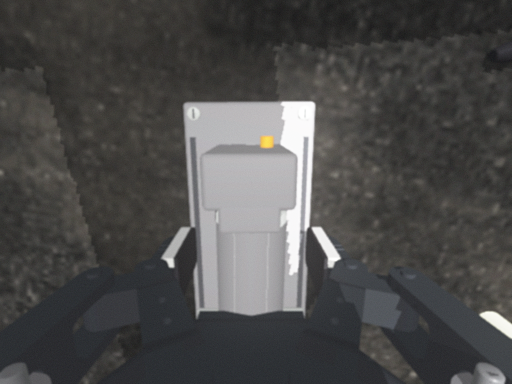

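The fingers are free of the cell (wrist force about 0) and it stayed put under the hood. Rise and inspect.

```bash
python3 -m pendant '[[[0,0,-1.5,0,0,0,70],[0,0,-3,0,0,0,70],[0,0,-3.5,0,0,0,70],[0,0,-3.5,0,0,0,70],[0,0,-3.5,0,0,0,70]]]';python3 -m pendant '[[[2.5,0,-1,0,0,0,70],[2.5,0,0,0,0,0,70],[0,0,0,0,0,0,70]]]'
python3 - <<'E'
from h import *
from t import O,RT
o,_=save('wrist','w10.png'); save('scene','s10.png'); K,T=cal('wrist',o); Ks,Ts=cal('scene')
for n in ('cell_nub','cell','jaws','stop_middle'):
    for k in bot.mark_of('wrist',n)[:1]: print(n,round(k['confidence'],2),k['uv'],1000*RT.T@(onz(K,T,k['uv'],.032)-O))
u=proj(K,T,O+RT@np.array([.02,0,.032])).astype(int); print(u)
x,y=max(u[0]-75,0),max(u[1]-90,0)
a=cv2.resize(cv2.imread('pics/w10.png')[y:y+180,x:x+150],(495,594),interpolation=3); b=cv2.resize(cv2.imread('pics/s10.png')[105:170,175:240],(300,300),interpolation=3)
c=np.zeros((594,798,3),'uint8'); c[:,:495]=a; c[:300,498:]=b; cv2.imwrite('pics/v10.png',c)
E
```

```text
time: 16.65
ee_pos: [0.582, 0.1628, 0.1559]
tcp_rot: [180.0, -2.3, -169.4]
wrist_force: [0.2, 0.9, -0.4]
opening: 0.06
time: 16.9
ee_pos: [0.5357, 0.1544, 0.1771]
tcp_rot: [179.9, -1.6, -169.4]
wrist_force: [-0.4, -0.8, 0.2]
opening: 0.0597
cell_nub 0.73 [250.0, 281.0] [52.17763176 -1.85016846 32.        ]
cell 0.78 [248.4, 244.6] [ 6.02061125 -3.57849566 32.        ]
jaws 0.98 [249.5, 268.0] [35.33375528 -2.39779435 32.        ]
stop_middle 0.87 [250.2, 275.6] [45.13209444 -1.60162106 32.        ]
[251 255]
```

View pics/v10.png

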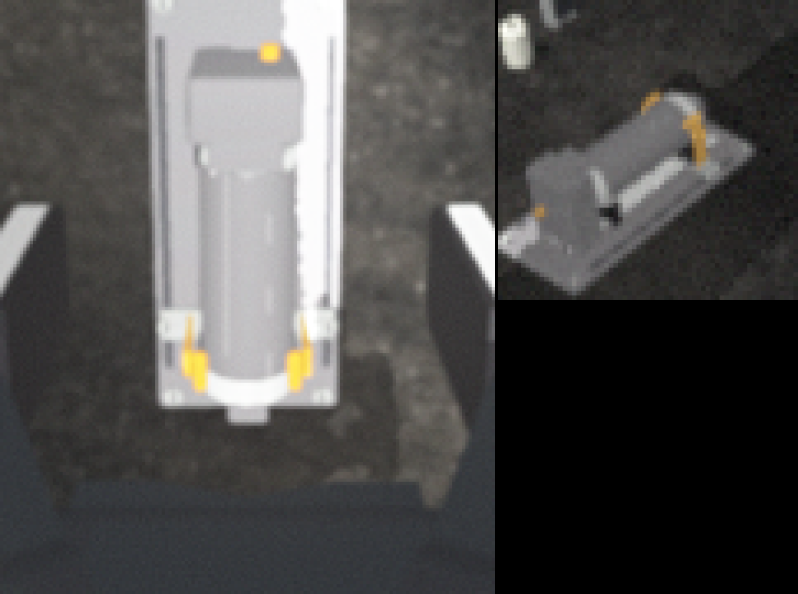

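The cell is under the hood with both jaw beads over it (crop 195,370 and 300,370) and the stop beyond the nub end. I'll check its tilt numerically against the cell masks in both cameras.

Run:
```python
from t import *
o=bot.get_obs(); bot.camera('wrist'); bot.camera('scene')
cams={'wrist':cal('wrist',o),'scene':cal('scene')}
ms={c:bot.masks_of(c,'cell')[0] for c in cams}
for c in ms: print(c,ms[c]['confidence'],ms[c]['extent'])
th=np.linspace(0,2*np.pi,40)
def pts(xf,y,ph):
    cx=np.array([np.cos(ph),0,np.sin(ph)]);cz=np.array([-np.sin(ph),0,np.cos(ph)]);cy=np.array([0,1,0])
    F=np.array([xf,y,32])
    # visible part: from hood front (about x=-34) to the nub end
    return [F+a*cx+16.5*(np.cos(t)*cy+np.sin(t)*cz) for a in (5,88) for t in th]
for c,(K,T) in cams.items():
    m=ms[c]['pixels']; best=[]
    for ph in np.arange(-.06,.22,.02):
        b=(0,)
        for xf in np.arange(-44,-27,2):
            for y in np.arange(-6,7,2):
                q=np.array([proj(K,T,O+RT@(p/1000)) for p in pts(xf,y,ph)],'float32')
                h=np.zeros(m.shape,'uint8'); cv2.fillConvexPoly(h,np.int32(np.round(cv2.convexHull(q))),1)
                s=(m&(h>0)).sum()/(m|(h>0)).sum()
                if s>b[0]: b=(s,xf,y)
        best.append((round(ph,2),*np.round(b,3)))
    print(c,sorted(best,key=lambda b:-b[1])[:6])
```

```text
wrist 0.97 [233.2, 209.2, 268.9, 286.2]
scene 0.65 [193.5, 125.9, 216.7, 147.5]
wrist [(np.float64(-0.06), np.float64(0.835), np.float64(-36.0), np.float64(0.0)), (np.float64(-0.04), np.float64(0.828), np.float64(-34.0), np.float64(-2.0)), (np.float64(0.04), np.float64(0.828), np.float64(-40.0), np.float64(0.0)), (np.float64(-0.02), np.float64(0.825), np.float64(-36.0), np.float64(-2.0)), (np.float64(0.0), np.float64(0.825), np.float64(-38.0), np.float64(0.0)), (np.float64(0.06), np.float64(0.825), np.float64(-40.0), np.float64(0.0))]
scene [(np.float64(-0.04), np.float64(0.763), np.float64(-30.0), np.float64(2.0)), (np.float64(0.0), np.float64(0.761), np.float64(-34.0), np.float64(0.0)), (np.float64(0.04), np.float64(0.759), np.float64(-32.0), np.float64(-2.0)), (np.float64(-0.02), np.float64(0.758), np.float64(-32.0), np.float64(0.0)), (np.float64(0.06), np.float64(0.755), np.float64(-38.0), np.float64(-4.0)), (np.float64(-0.06), np.float64(0.751), np.float64(-30.0), np.float64(2.0))]
```

```bash
python3 -c "
from workcell import bot
print(bot.job_done()); o=bot.get_obs(); print(o['time'],o['wrist_force'])"
```

```text
the job is handed in; nothing more can be done
None
the job is handed in; nothing more can be done
```

The cell is in the battery tray and, as far as my checks show, seated level with its nub behind the stop. I handed the job in with the gripper clear; `job_done()` gives no verdict. The clock was at about 17 s of the 54 s allowed.

**How it went:**
- I gripped the cell 18 mm toward its flat end and raised the nub 0.42 rad. I lowered it clear of the hood and slid it in until I felt the spring.
- At that tilt the flat end stopped after about 5 mm with a push of about 25 N. I put that down to its upper rim meeting the housing, eased back, turned partly down, then pushed the spring in to 8–9 N.
- I then turned the cell level between the jaws while holding the spring.

**Last checks:**
- **Nub behind the stop:** backing the cell 0.4 mm toward the stop met a hard 11 N.
- **Height:** pressing down met a firm seat at about the resting height.
- **Self-held:** after release the wrist force was about zero, and the picture shows the flat end under the hood with both jaw beads over the cell.

**Less certain points:**
- **Push peaks:** I met two peaks of about 27–30 N before the cell was level. That is close to the 35 N limit, and brief peaks between readings would not show. One of these was when the cell rode up under the hood.
- **Tilt check:** the silhouette fit in both cameras favours a level cell but is coarse, about ±0.06 rad.
- **Jaws:** I did not read the jaw joint values; I only saw the jaws in the picture.

I did not handle or approach the stopper, the vial or anything else on the bench, but I did not re-measure their positions afterwards.

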